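# Line up the bottles and hold the kiln lid

## Robot

A 6-joint arm with a two-finger parallel gripper is mounted at the origin on the work surface. World frame = base frame: x ahead of the robot, y to its left, z up, the work surface at z = 0. Lengths are in mm, angles in rad, forces in N, time in s.
With the tool pointing down it reaches from about 300 to 775 mm from the base axis. Payload 14.6 kg.
Tool frame: the origin (TCP) lies on the mounting face of the last link; the fingertips stand 199 mm ahead of it and the grasp point (between the pads) lies 180 mm ahead of it; z points along the fingers, y is the line along which they close (so a half turn about z gives the same grasp; the last joint's range is limited). The gripper opens to 94 mm and grips with 3 to 60 N. Pads are 16 mm wide; open, the fingers measure 119 mm over their backs; the gripper's body (75 mm by 177 mm) begins 78 mm behind the grasp point.
Start: joints at [1.156, 0.3, 1.521, -0, 1.321, -0.067], TCP at [187.454, 517.061, 404.646] pointing down, gripper open.
Joint ranges: [-3.03, 3.03], [-0.79, 2.21], [0.23, 2.52], [-1.04, 4.18], [0, 3.07], [-2.55, 2.55]. Speed limits (rad/s): [2.22, 2.22, 2.57, 3.14, 3.14, 3.14].

## Interface

Orientations are given as [roll, pitch, yaw] about the fixed x, y, z axes, in that order (R = Rz(yaw) Ry(pitch) Rx(roll)).
In Python, from cell import manip gives the robot as it stands. The module is installed in compiled form; this text tells all that it offers.
- The arm moves only by the shell command python3 -m creep 'ROWS' [FORCE]. ROWS is a JSON object of lists of equal length, an entry for each row: "slide": the shift along the world's x, y, z in cm, a list of three; "turn": the turn about the world's z in rad; "claw": the opening, from 0 (shut) to 1 (fully open). A call has 1 to 8 rows; each row shifts and turns the commanded pose from where the row before left it; what a row does not reach is not made up. A row lasts 1/8 s, in which the tool goes at most 62.5 mm and 10.7 degrees, less where a joint would pass 70% of its speed; a pose out of reach is approached as far as the arm can. A call with a gripper value outside its range is refused whole. The fingers move at their own pace and stop on an object; FORCE is the grip in N (left out, the last holds). Time passes only in rows, so rows that do not move let the fingers close. It gives the time, the measured TCP pose, the force, the opening and the grip force at its end, in the units of the state.
- manip.read_state(): the state, without advancing time (a new reading comes with each control period).
- manip.camera(name): name is "side" or "top"; returns (picture, depth): 384x512x3 uint8, red, green, blue; 384x512 float32, mm along the optical axis (not along the pixel's ray), 0 where there is no reading.
- manip.calibration(name): a dict with "intrinsics" (3x3 intrinsics, pixels), "k1" (the pictures are not rectified: a ray, as slopes to the right and down, at radius r is drawn at 1 + k1 r^2 times it, then the intrinsics apply), "pose" (4x4, takes a point from camera to world coordinates). Camera axes: x right, y up, looking along -z (the intrinsics and any distortion apply to the point x, -y, -z); pixel columns grow to the right and rows downward; lengths in mm; the calibration is good to about 2 mm. A picture is of the moment at which its call begins. calibration takes no time and is no camera call.
- manip.sign_off(): hands the job in; it is judged then, once.
Trained networks look in the newest picture that a camera, given by its name, has taken for a name from the list of things; names that differ only in an ending like _2 or _b are one class to them, and where a whole thing is asked for, a point or a joint stands for the part that bears it (a point fixed in the world has none). Each returns a list of dicts, best first, with "score" (0 to 1); they miss things now and then, are a little off and sometimes report something else, mostly with a low value. They report only what shows in the picture. A call takes as long as a camera call.
- manip.cut_out(query, camera): "mask" (384x512 bool, what is visible of it) and "position" ([column, row] in pixels, amid what is visible of it).
The state is a dict: "clock": time; "joints": joint angles; "qd": joint speeds; "effort": joint torques, N m; "eef_pos": TCP position; "eef_rot": TCP orientation; "wrist_force": force on the tool from outside, world axes, zero at the start; "moment": the same for the moment, N m; "finger_gap": finger opening in mm; "finger_force": force on a finger pad.
Only numpy, scipy, OpenCV 4.12 (cv2) and the standard library are available. Lean on these libraries where they do the work, as an engineer would, in place of code of your own. Each camera call takes 0.05 s, during which the arm holds its last target. There are 200 camera calls.

## Task

Get the batch ready for annealing: set the amber and the green perfume bottle upright on the two empty round marks of the loading shelf, one on each, to finish the row of four. Then lift the kiln's sprung lid by its wooden bar until the orange pointer is past the red balance mark, ease it back and hold it still just below balance, with the pointer in the green band; finish while still holding the bar, as your colleague loads. Do not knock a bottle over, let the lid drop shut, or disturb anything else on the bench.

Things in the scene. Friction and masses are not known exactly. Their poses are not given: they have to be found in the camera images.
- amber_mid (a point): Amber glass perfume bottle, 74 mm tall: straight round body 38 mm across from its foot up to 48 mm, then a narrow neck with a 24 mm lip; about 90 g. This point is on its axis half-way up, 37 mm above its foot; z is up the axis. Starts standing on the bench between kiln and shelf; may be nearer or farther than the green one.
- green_mid (a point): Green glass perfume bottle, 74 mm tall: straight round body 38 mm across from its foot up to 48 mm, then a narrow neck with a 24 mm lip; about 90 g. This point is on its axis half-way up, 37 mm above its foot; z is up the axis. Starts standing on the bench between kiln and shelf.
- rowa_mid (a point): Purple glass perfume bottle, 74 mm tall: straight round body 38 mm across from its foot up to 48 mm, then a narrow neck with a 24 mm lip; about 90 g. This point is on its axis half-way up, 37 mm above its foot; z is up the axis. Already stands on mark 0 of the shelf; stays there.
- rowb_mid (a point): Blue glass perfume bottle, 74 mm tall: straight round body 38 mm across from its foot up to 48 mm, then a narrow neck with a 24 mm lip; about 90 g. This point is on its axis half-way up, 37 mm above its foot; z is up the axis. Already stands on mark 1 of the shelf; stays there.
- shelf: Fixed low loading shelf, pale board 300 x 100 mm whose top is 40 mm above the bench, to the robot's left. Origin on the bench under its middle; its x axis runs along the row of marks (roughly away from the robot), z up.
- mark0 (a point): Centre of round mark 0 (white disc with blue ring, 52 mm across) on the shelf's top surface; marks are 65 mm apart along the shelf's x, number 0 nearest the robot. Occupied.
- mark1 (a point): Centre of round mark 1 (white disc with blue ring, 52 mm across) on the shelf's top surface; marks are 65 mm apart along the shelf's x, number 0 nearest the robot. Occupied.
- mark2 (a point): Centre of round mark 2 (white disc with blue ring, 52 mm across) on the shelf's top surface; marks are 65 mm apart along the shelf's x, number 0 nearest the robot. Empty at the start.
- mark3 (a point): Centre of round mark 3 (white disc with blue ring, 52 mm across) on the shelf's top surface; marks are 65 mm apart along the shelf's x, number 0 nearest the robot. Empty at the start.
- kiln: Fixed steel-clad brick box 200 (x) x 220 (y) x 110 mm tall, at the robot's right. Origin on the bench under its middle; x points to its hinge side, away from the robot. At its left (+y) a quadrant of blocks about the hinge rises to 235 mm: white, green 0.58 to 0.78 rad of lid angle, red balance mark 0.80, white; the lid's orange pointer sweeps it.
- lid (a joint): Lid angle in rad: 0 shut (level), grows as its front edge rises, stop at 1.25. The 30 mm thick steel lid (1.8 kg) is hinged on the kiln's far top edge and sprung by a damped strut: below 0.80 it sinks shut by itself, above 0.80 it rises by itself. Lifting at the bar takes about 1.6 N at first, falling to nothing at 0.80.
- lid_bar (a point): Centre of the lid's lift bar: dark round wooden bar 12 mm across, level, parallel to kiln y, 124 mm clear between end brackets, 65 mm in front of the lid's front edge, free space above, below and on both sides. 265 mm from the hinge axis; 127 mm above the bench when shut. z is normal to the lid, x points from bar to hinge, y along the bar.
- lid_hinge (a point): Point on the lid's hinge axis, mid-width, 127 mm above the bench, 100 mm behind the kiln's middle. At lid angle a the bar is at 265 mm * cos(a) in front of (kiln -x) and 265 mm * sin(a) above this point.
- torch: Brass bench torch on a dark tripod, about 200 mm tall, at the back of the bench. Loose bystander; leave alone. Origin under its middle.
- firebrick: Firebrick 200 x 60 x 30 mm lying flat. Loose bystander; leave alone. Origin under its middle.
- marver: Black graphite bar 30 x 140 x 18 mm lying in front of the robot. Loose bystander; leave alone. Origin under its middle.
- matchbox: Yellow box 52 x 36 x 15 mm. Loose bystander; leave alone. Origin under its middle.
- jar: Tan closed jar, 64 mm across, 90 mm tall. Loose bystander; leave alone. Origin under its middle.
- bowl: Copper bowl, 110 mm across, 40 mm tall. Loose bystander; leave alone. Origin under its middle.
- spatula: Spatula lying on the bench right of the kiln. Loose bystander; leave alone.

How it is judged:
By the outcome, as a careful person would: the job done as asked, in the order asked, and still so for the second after the job is handed in, while the arm keeps its last pose, push and grip.
It also fails if it takes over 72 s, if anything falls off the work surface, if the arm or the gripper's body presses on something with over 40 N, if the wrist force passes 120 N, or if a joint passes its speed limit or range.

## Working session

There is one attempt and no reset: what is moved stays moved. The work goes in short steps, Python scripts to look and compute and a shell command to move; the robot and the scene stay as the last step left them, time stands still between calls to the robot, and variables do not carry over. Pictures are saved under pics/ and viewed, at most 10 in all, crops included, and the job is handed in when it is done.

```bash
mkdir -p pics; cat > h.py <<'E'
from cell import manip
import numpy as np, cv2
def undist(cal,px):
    K=np.array(cal["intrinsics"]);k1=cal["k1"]
    p=np.array([(px[0]-K[0,2])/K[0,0],(px[1]-K[1,2])/K[1,1]]);q=p.copy()
    for _ in range(20): q=p/(1+k1*(q@q))
    return q
def world(name,px,depth):
    cal=manip.calibration(name);q=undist(cal,px)
    return (np.array(cal["pose"])@np.array([q[0]*depth,-q[1]*depth,-depth,1]))[:3]
def ray(name,px):
    cal=manip.calibration(name);T=np.array(cal["pose"]);q=undist(cal,px)
    d=T[:3,:3]@np.array([q[0],-q[1],-1]);return T[:3,3],d/np.linalg.norm(d)
def cloud(name,depth):
    cal=manip.calibration(name);K=np.array(cal["intrinsics"]);k1=cal["k1"];T=np.array(cal["pose"])
    v,u=np.mgrid[:384,:512];px=(u-K[0,2])/K[0,0];py=(v-K[1,2])/K[1,1];x,y=px.copy(),py.copy()
    for _ in range(15):
        s=1+k1*(x*x+y*y);x,y=px/s,py/s
    P=np.stack([x*depth,-y*depth,-depth],-1)
    return P@T[:3,:3].T+T[:3,3]
def tri(a,b):
    (o1,d1),(o2,d2)=a,b
    s=np.linalg.lstsq(np.stack([d1,-d2],1),o2-o1,rcond=None)[0]
    p,q=o1+s[0]*d1,o2+s[1]*d2
    return (p+q)/2,np.linalg.norm(p-q)
E
python3 - <<'E'
from h import *
np.set_printoptions(precision=1,suppress=True)
s=manip.read_state();print(s)
for n in("side","top"):
    im,d=manip.camera(n);cv2.imwrite(f"pics/{n}0.png",cv2.cvtColor(im,cv2.COLOR_RGB2BGR));np.save(f"{n}0.npy",d)
    c=manip.calibration(n);print(n,c)
    W=cloud(n,d)
    for q in("amber_mid","green_mid","rowa_mid","rowb_mid","mark2","mark3","lid_bar","lid","shelf","kiln"):
        for r in manip.cut_out(q,n)[:2]:
            m=r["mask"]&(d>0);w=W[m]
            print(q,round(r["score"],2),r["position"],m.sum(),np.median(w,0) if len(w) else None,np.percentile(w,[3,97],axis=0).ravel() if len(w) else None)
E
```

```text
{'clock': 0.0, 'joints': array([ 1.2,  0.3,  1.5,  0. ,  1.3, -0.1]), 'qd': array([ 0., -0., -0., -0., -0.,  0.]), 'effort': array([  0. , -53.2, -35.3,   0.1,   0. ,   0. ]), 'eef_pos': array([187.5, 517. , 404.1]), 'eef_rot': array([-3.1, -0. ,  2.8]), 'wrist_force': array([-0.9,  0. , -0.1]), 'moment': array([-0. , -0.1,  0. ]), 'finger_force': 0.0, 'finger_gap': 93.87590635055557}
side {'intrinsics': array([[404.5,   0. , 259.8],
       [  0. , 404.5, 197.9],
       [  0. ,   0. ,   1. ]]), 'k1': -0.09212051391203807, 'pose': array([[ -0.9,   0.3,  -0.4,  75. ],
       [ -0.5,  -0.4,   0.7, 959.5],
       [  0. ,   0.9,   0.5, 764.5],
       [  0. ,   0. ,   0. ,   1. ]])}
amber_mid 0.52 [289.1, 232.6] 251 [477.7  56.1  38.4] [464.7  39.1   2.9 497.4  64.5  74.9]
green_mid 0.77 [244.7, 221.6] 220 [611.   93.5  38.6] [599.8  76.2   5.1 628.1 102.4  75.6]
green_mid 0.3 [234.7, 269.0] 2598 [542.8 272.1  39.8] [395.7 196.9  10.6 680.1 321.1  42.8]
rowa_mid 0.8 [264.7, 272.1] 372 [441.8 280.4  82.1] [429.1 261.2  41.1 462.8 288.9 115.2]
rowa_mid 0.71 [248.0, 256.6] 324 [504.  267.4  8
[... 1513 characters left out ...]
7   14.7] [ 386.9 -234.6    5.6  431.4 -199.2   21. ]
mark2 0.67 [197.8, 194.9] 1684 [555.  246.5  40.2] [402.7 192.2  32.7 682.4 311.3  46.9]
mark3 0.67 [197.8, 194.9] 1684 [555.  246.5  40.2] [402.7 192.2  32.7 682.4 311.3  46.9]
lid_bar 0.8 [321.1, 163.4] 3439 [ 676.6 -237.1  141.5] [ 526.5 -337.2   82.9  782.3 -128.5  147.6]
lid_bar 0.25 [232.7, 137.7] 358 [783.8 107.8 171. ] [734.3  61.6   8.  810.5 154.5 198.8]
lid 0.8 [324.0, 168.7] 3211 [ 679.6 -233.8  141.7] [ 541.7 -336.6  130.4  780.8 -132.2  147.4]
shelf 0.66 [197.2, 200.1] 1684 [554.9 246.9  40.2] [403.9 192.5  33.3 681.9 310.3  47.1]
kiln 0.6 [319.8, 165.8] 3556 [ 679.4 -229.6  141.5] [ 577.  -336.2   66.9  781.8 -119.5  148.8]
```

```bash
python3 - <<'E'
import cv2
for n,(x0,x1,y0,y1) in {"side":(130,400,90,330),"top":(150,400,90,280)}.items():
    i=cv2.imread(f"pics/{n}0.png")[y0:y1,x0:x1];f=2.9
    cv2.imwrite(f"pics/{n}0c.png",cv2.resize(i,None,fx=2.5 if n=="side" else 3,fy=2.5 if n=="side" else 3,interpolation=cv2.INTER_CUBIC))
E
```

```text
(no output)
```

View pics/side0c.png

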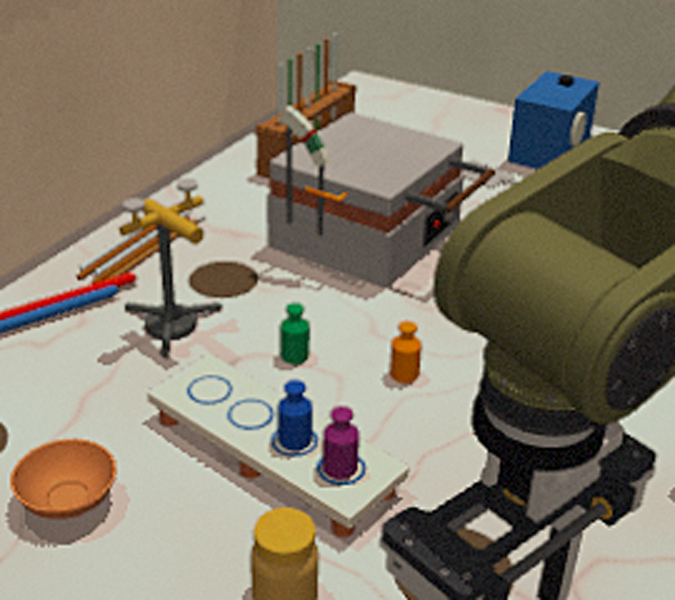

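View pics/top0c.png

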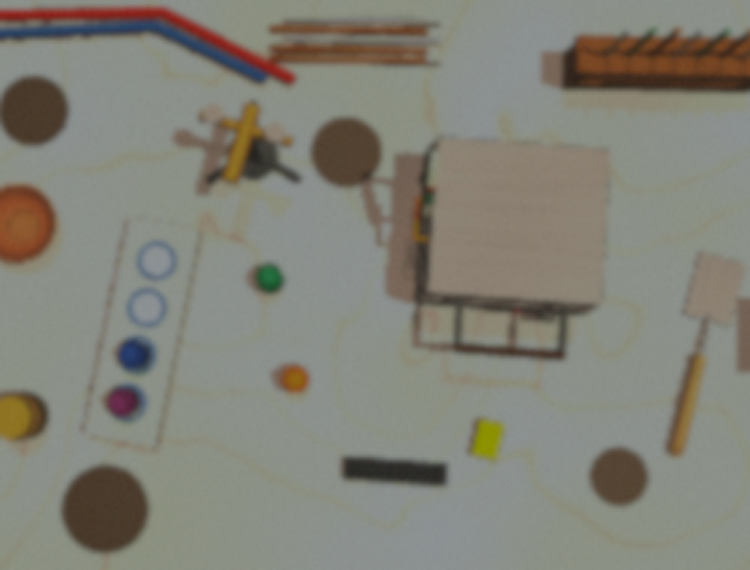

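```bash
cat > meas.py <<'E'
from h import *
from scipy.optimize import least_squares
np.set_printoptions(precision=1,suppress=True)
def bottle(q,W,d,base=0):
    r=manip.cut_out(q,"side")[0];w=W[r["mask"]&(d>0)]
    zmax=np.percentile(w[:,2],99)
    b=w[(w[:,2]>base+8)&(w[:,2]<base+44)][:,:2];o=ray("side",r["position"])[0][:2]
    c0=b.mean(0)+(b.mean(0)-o)/np.linalg.norm(b.mean(0)-o)*10
    f=least_squares(lambda c:np.linalg.norm(b-c,axis=1)-19,c0,loss="soft_l1")
    return f.x,zmax,r
def onplane(name,px,z):
    o,d=ray(name,px);return o+d*(z-o[2])/d[2]
E
python3 - <<'E'
from meas import *
ims={n:manip.camera(n) for n in("side","top")}
W={n:cloud(n,ims[n][1]) for n in ims}
for q,b in(("amber_mid",0),("green_mid",0),("rowa_mid",40),("rowb_mid",40)):
    c,z,r=bottle(q,W["side"],ims["side"][1],b)
    # top of lip, side: topmost rows of mask; top: mask's high points
    t=manip.cut_out(q,"top");s=t[0]["position"] if t else None
    print(q,"side fit",c,"ztop",z,end=" ")
    if s: 
        p,e=tri(ray("side",r["position"]),ray("top",s)); print("top@mid",onplane("top",s,b+50)[:2],"tri",p,e)
# rings
for n,box in(("side",(180,262,225,275)),("top",(190,170,212,202))):
    im,d=ims[n];hsv=cv2.cvtColor(im,cv2.COLOR_RGB2HSV)
    x0,y0,x1,y1=(188,228,242,265) if n=="side" else box
    w=W[n];R=im.astype(int);bl=((R[...,2]-R[...,0])>12)
    m=np.zeros_like(bl);m[y0:y1,x0:x1]=bl[y0:y1,x0:x1]
    k,l,st,ce=cv2.connectedComponentsWithStats(m.astype(np.uint8),connectivity=8)
    for i in range(1,k):
        if st[i,4]<15: continue
        ys,xs=np.where(l==i);P=np.array([onplane(n,(a,b),40.) for a,b in zip(xs,ys)])
        f=least_squares(lambda c:np.linalg.norm(P[:,:2]-c[:2],axis=1)-c[2],[*P[:,:2].mean(0),25],loss="soft_l1")
        print(n,"ring",st[i],f.x, "depth z",np.median(w[l==i][:,2]), "px",ce[i], cv2.fitEllipse(np.stack([xs,ys],1).astype(np.float32))[0])
# kiln bar & lid
for n in ims:
    w=W[n];d=ims[n][1]
    sel=(d>0)&(w[...,0]>480)&(w[...,0]<557)&(w[...,1]>-340)&(w[...,1]<-110)&(w[...,2]>95)&(w[...,2]<160)
    P=w[sel];print(n,"bar region",len(P),np.percentile(P,[5,50,95],axis=0))
    xs=P[:,0]
    for lo in range(500,557,8): 
        a=P[(xs>=lo)&(xs<lo+8)]; 
        if len(a): print(lo,len(a),a[:,1].min(),a[:,1].max(),np.median(a[:,2]))
    lid=(d>0)&(w[...,2]>136)&(w[...,2]<150)&(w[...,0]>550)&(w[...,0]<830)&(w[...,1]>-360)&(w[...,1]<-100)
    if n=="top":
        pts=w[lid][:,:2].astype(np.float32);print("lid rect",cv2.minAreaRect(pts))
    ys,xs=np.where(sel);print("px",xs.min(),xs.max(),ys.min(),ys.max())
E
```

```text
amber_mid side fit [483.5  43.7] ztop 75.43239082069546 top@mid [484.1  42.3] tri [483.3  42.6  20.7] 1.7205271016982409
green_mid side fit [618.9  81.7] ztop 76.11750927428723 rowa_mid side fit [488.4  36.2] ztop 75.33188253854895 top@mid [440.7 265.3] tri [420.2 239.8 180.7] 50.240471374679494
rowb_mid side fit [510.9 257. ] ztop 116.30923687125507 top@mid [793.1 111.4] tri [ 730.3   86.  -111.8] 220.18082654854294
side ring [205 240  18  12  63] [638.8 233.6  24. ] depth z 41.218908917485805 px [213.5 245.7] (213.38784790039062, 245.36656188964844)
side ring [221 249  19  13  69] [574.6 245.5  23.9] depth z 40.82300571952396 px [229.7 255.6] (229.7440948486328, 255.1505126953125)
side ring [238 251   4  14  20] [694.2 323.8 174.6] depth z 66.40112040573263 px [240.5 259.2] (241.04827880859375, 262.973876953125)
top ring [195 170  14  13  90] [639.2 234.5  22.3] depth z 40.868972384150766 px [201.7 176.5] (201.63348388671875, 176.3938751220703)
top ring [192 186  14  13  97] [575.4 245.7  22.3] depth z 41.221633155287236 px [198.1 192. ] (198.3406982421875, 192.039306640625)
side b
[... 401 characters left out ...]
36295908
548 17 -297.2326502575454 -155.5261534969104 127.48248447679907
556 1 -290.52123774037204 -290.52123774037204 124.96705009931998
px 301 327 156 174
top bar region 152 [[ 518.7 -293.8  124.6]
 [ 525.9 -227.6  130.9]
 [ 550.9 -158.8  137.1]]
516 62 -293.68269139307415 -170.7846944875075 131.02006624962667
524 55 -294.598373660773 -157.7302161209604 131.38334954936204
532 12 -295.2785062015234 -157.6567162155535 129.4172399943867
540 12 -297.63893017124417 -157.65826122405807 131.03270217649197
548 11 -297.88536871122983 -158.44760965452343 128.9116018429495
lid rect ((677.1444702148438, -228.75465393066406), (232.0072784423828, 224.4222869873047), 87.12127685546875)
px 301 338 198 209
```

```bash
python3 - <<'E'
import cv2
a=cv2.resize(cv2.imread("pics/side0.png")[140:190,290:345],None,fx=7,fy=7,interpolation=cv2.INTER_CUBIC)
b=cv2.resize(cv2.imread("pics/top0.png")[185:213,285:345],None,fx=7,fy=7,interpolation=cv2.INTER_CUBIC)
import numpy as np
c=np.zeros((560,430,3),np.uint8);c[:350,:385]=a;c[360:556,:420]=b
cv2.imwrite("pics/bar0.png",c)
E
```

```text
(no output)
```

View pics/bar0.png

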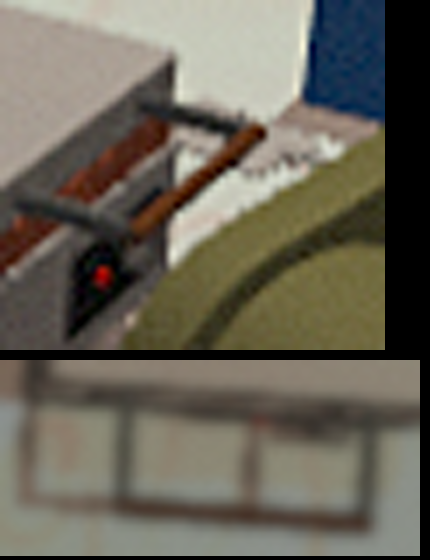

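The side crop shows amber near full px (292,231), green (248,224), and empty rings (213,245) and (230,255). The bar crop shows the wooden bar running from about (309,173) to (327,158) in the side picture. Both views agree on heights (74 mm bottles, 40 mm marks). I'll take green to mark 3 first.

```bash
python3 -m creep '{"slide":[[3,-3.1,0],[3,-3.1,0],[3.1,-3.1,0],[3.1,-3.1,0],[3.1,-3.1,0],[3.1,-3.1,0],[3.1,-3.1,0],[3.1,-3.1,0]],"turn":[0.02,0.02,0.02,0.02,0.02,0.02,0.02,0.03],"claw":[0.7,0.7,0.7,0.7,0.7,0.7,0.7,0.7]}' 20; python3 -m creep '{"slide":[[3.1,-3.1,0],[3.1,-3.1,0],[3.1,-3.1,0],[3.1,-3.1,0],[3.1,-3.1,-2],[3,-3.1,-3],[0,0,-3],[0,0,0]],"turn":[0,0,0,0,0,0,0,0],"claw":[0.7,0.7,0.7,0.7,0.7,0.7,0.7,0.7]}'
python3 - <<'E'
from meas import *
im,d=manip.camera("top");cv2.imwrite("pics/top1.png",cv2.cvtColor(im,cv2.COLOR_RGB2BGR))
im,d=manip.camera("side");W=cloud("side",d)
cv2.imwrite("pics/side1.png",cv2.resize(cv2.cvtColor(im,cv2.COLOR_RGB2BGR)[130:290,180:340],None,fx=3.5,fy=3.5))
print(bottle("green_mid",W,d)[:2],manip.read_state()["eef_rot"])
d0=np.load("top0.npy");W0=cloud("top",d0)
for n,dd in(("top",d0),("side",np.load("side0.npy"))):
    w=cloud(n,dd);P=w[(dd>0)&(w[...,0]>505)&(w[...,0]<534)&(w[...,1]>-290)&(w[...,1]<-165)&(w[...,2]>115)&(w[...,2]<150)]
    print(n,np.polyfit(P[:,1]+227,P[:,0],1),np.median(P,0))
E
```

```text
clock: 2.6
eef_pos: [434.3, 267.9, 404.8]
eef_rot: [3.141, 0.0, 2.965]
wrist_force: [-0.2, 0.2, 0.5]
finger_gap: 66.0
finger_force: 0.0
clock: 3.6
eef_pos: [618.3, 82.8, 322.5]
eef_rot: [-3.141, -0.004, 2.963]
wrist_force: [-0.1, 0.6, -0.5]
finger_gap: 65.4
finger_force: 0.0
(array([619.1,  81.8]), np.float64(76.93491660363738)) [3.1 0.  3. ]
top [  0. 524.] [ 523.5 -227.7  131.4]
side [  0.  521.2] [ 520.3 -229.4  130.8]
```

View pics/side1.png

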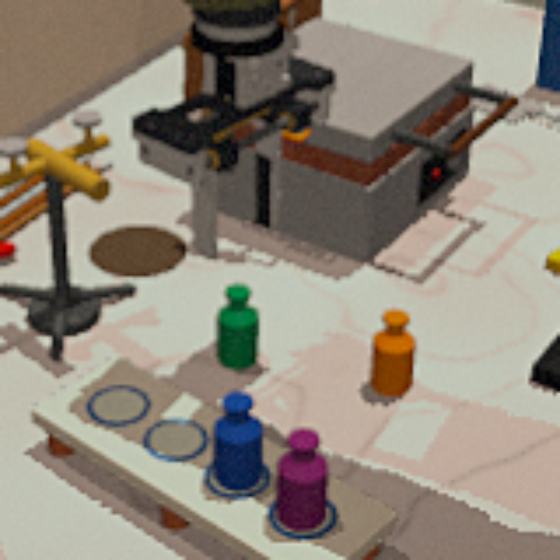

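The gripper hangs over the green bottle, which is at (238,335) in this crop, with the fingers spanning the bottle. I'll go down now.

```bash
python3 -m creep '{"slide":[[0,-0.1,-2.5],[0,0,-2.5],[0,0,-2.5],[0,0,-2],[0,0,-1.6],[0,0,0],[0,0,0],[0,0,0]],"turn":[0,0,0,0,0,0,0,0],"claw":[0.7,0.7,0.7,0.7,0.7,0.7,0.3,0.3]}' 15; python3 -m creep '{"slide":[[0,0,0],[0,0,0],[0,0,0],[0,0,1]],"turn":[0,0,0,0],"claw":[0.3,0.3,0.3,0.3]}'
```

```text
clock: 4.75
eef_pos: [618.7, 82.1, 214.5]
eef_rot: [3.141, 0.001, 2.964]
wrist_force: [-0.7, 0.2, -0.2]
finger_gap: 49.3
finger_force: 0.0
clock: 5.25
eef_pos: [618.2, 82.1, 223.2]
eef_rot: [-3.141, -0.002, 2.964]
wrist_force: [0.2, 0.6, -1.3]
finger_gap: 37.8
finger_force: 15.0
```

```bash
python3 -m creep '{"slide":[[0,0,2],[0,0,3],[0,0,3],[0.5,3,0],[0.5,4,0],[0.5,4,0],[0.5,3,0],[0,1.2,0]],"turn":[0,0,0,0,0,0,0,0],"claw":[0.3,0.3,0.3,0.3,0.3,0.3,0.3,0.3]}'; python3 -m creep '{"slide":[[0,0,0],[0,0,0]],"turn":[0,0],"claw":[0.3,0.3]}'
python3 - <<'E'
from meas import *
im,d=manip.camera("side");W=cloud("side",d)
r=manip.cut_out("green_mid","side")[0];w=W[r["mask"]&(d>0)];print(r["score"],np.percentile(w,[2,50,98],axis=0))
E
```

```text
clock: 6.25
eef_pos: [638.3, 235.4, 304.6]
eef_rot: [3.141, 0.001, 2.965]
wrist_force: [-0.5, 0.7, -0.8]
finger_gap: 38.0
finger_force: 15.0
clock: 6.5
eef_pos: [638.5, 232.9, 304.0]
eef_rot: [-3.142, 0.0, 2.963]
wrist_force: [0.8, -0.5, -0.9]
finger_gap: 37.6
finger_force: 15.0
0.57 [[ 343.1 -157.7   -0.4]
 [ 357.8  -77.7   17.4]
 [ 382.8  -21.1   21. ]]
```

```bash
python3 -m creep '{"slide":[[0,0.1,-1.5],[0,0,-1.5],[0,0,-1],[0,0,-0.5],[0,0,-0.2],[0,0,0]],"turn":[0,0,0,0,0,0],"claw":[0.3,0.3,0.3,0.3,0.3,0.3]}';python3 -m creep '{"slide":[[0,0,-0.1],[0,0,-0.1],[0,0,0]],"turn":[0,0,0],"claw":[0.3,0.3,0.3]}'
```

```text
clock: 7.35
eef_pos: [638.5, 235.1, 256.9]
eef_rot: [3.141, 0.0, 2.964]
wrist_force: [0.1, -0.4, -1.2]
finger_gap: 38.0
finger_force: 15.0
clock: 7.72
eef_pos: [638.4, 235.0, 254.6]
eef_rot: [-3.142, -0.0, 2.964]
wrist_force: [1.3, -0.4, -1.6]
finger_gap: 37.6
finger_force: 15.0
```

```bash
for i in 1 2; do python3 -m creep '{"slide":[[0,0,-0.1],[0,0,0]],"turn":[0,0],"claw":[0.3,0.3]}' | grep -E "eef_pos|wrist"; done
```

```text
eef_pos: [638.5, 235.1, 254.2]
wrist_force: [-1.7, 0.2, 3.6]
eef_pos: [638.5, 235.1, 254.1]
wrist_force: [-5.9, -1.9, 13.5]
```

```bash
python3 -m creep '{"slide":[[0,0,0.1],[0,0,0],[0,0,0],[0,0,0],[0,0,0],[0,0,1],[0,0,3],[0,0,4]],"turn":[0,0,0,0,0,0,0,0],"claw":[0.35,0.45,0.6,0.65,0.65,0.65,0.65,0.65]}'; python3 -m creep '{"slide":[[0,0,2],[-2,-2,0],[-4,-5,0],[-4,-5,0],[-3,-4,0],[-2.5,-3,0],[0,0,0]],"turn":[0,0,0,0,0,0,0],"claw":[0.7,0.7,0.7,0.7,0.7,0.7,0.7]}'
python3 - <<'E'
from meas import *
im,d=manip.camera("side");W=cloud("side",d)
cv2.imwrite("pics/side2.png",cv2.resize(cv2.cvtColor(im,cv2.COLOR_RGB2BGR)[130:290,180:340],None,fx=3.5,fy=3.5))
for q,b in(("green_mid",40),("amber_mid",0)):
    try: c,z,r=bottle(q,W,d,b);print(q,c,z,r["score"],r["position"])
    except Exception as e: print(q,e)
E
```

```text
clock: 9.22
eef_pos: [638.3, 235.0, 334.5]
eef_rot: [-3.141, -0.001, 2.964]
wrist_force: [0.8, -0.5, -0.3]
finger_gap: 60.9
finger_force: 0.0
clock: 10.1
eef_pos: [484.4, 46.1, 353.9]
eef_rot: [-3.142, 0.0, 2.962]
wrist_force: [0.3, 1.7, 0.6]
finger_gap: 65.9
finger_force: 0.0
green_mid [639.3 235.8] 116.19562188382203 0.84 [211.2, 235.4]
amber_mid [483.5  44.4] 76.40675836535597 0.81 [290.7, 232.0]
```

View pics/side2.png

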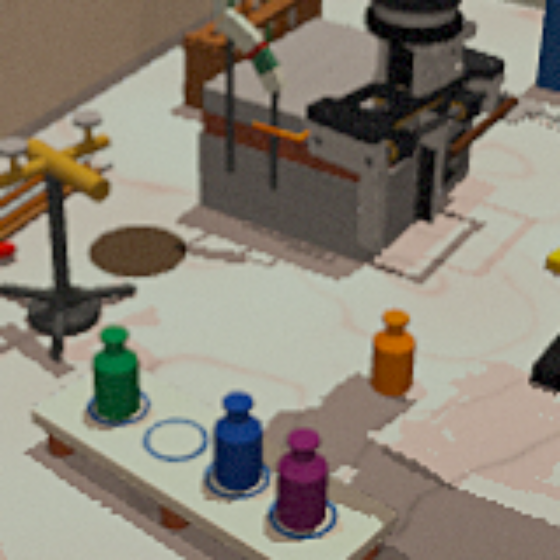

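Green stands on mark 3 (crop (117,380)). The amber one, at (393,355), is below the gripper.

```bash
python3 -m creep '{"slide":[[0,-0.2,-3],[0,0,-3],[0,0,-3],[0,0,-2.5],[0,0,-1.5],[0,0,-1],[0,0,0],[0,0,0]],"turn":[0,0,0,0,0,0,0,0],"claw":[0.7,0.7,0.7,0.7,0.7,0.7,0.7,0.5]}' 15; python3 -m creep '{"slide":[[0,0,0],[0,0,0],[0,0,0],[0,0,0],[0,0,0]],"turn":[0,0,0,0,0],"claw":[0.3,0.3,0.3,0.3,0.3]}'
```

```text
clock: 11.25
eef_pos: [485.6, 45.5, 214.3]
eef_rot: [3.141, 0.001, 2.964]
wrist_force: [-0.4, -0.7, 0.3]
finger_gap: 58.7
finger_force: 0.0
clock: 11.88
eef_pos: [485.5, 45.4, 214.0]
eef_rot: [3.142, 0.001, 2.964]
wrist_force: [-0.9, -1.2, 5.2]
finger_gap: 37.6
finger_force: 15.0
```

```bash
python3 -m creep '{"slide":[[0,0,1],[0,0,3],[0,0,3],[3,1.5,2],[3.3,4,0],[1,4,0],[0.7,4,0],[0.7,3.5,0]],"turn":[0,0,0,0,0,0,0,0],"claw":[0.3,0.3,0.3,0.3,0.3,0.3,0.3,0.3]}'; python3 -m creep '{"slide":[[0.4,3,0],[0,0,0],[0,0,0]],"turn":[0,0,0],"claw":[0.3,0.3,0.3]}'
```

```text
clock: 12.88
eef_pos: [572.4, 216.9, 304.0]
eef_rot: [3.142, -0.0, 2.964]
wrist_force: [-1.1, 0.7, -0.4]
finger_gap: 37.4
finger_force: 15.0
clock: 13.25
eef_pos: [576.3, 244.9, 303.7]
eef_rot: [-3.141, -0.0, 2.964]
wrist_force: [0.0, -0.6, -0.0]
finger_gap: 37.9
finger_force: 15.0
```

```bash
python3 -m creep '{"slide":[[0.1,0,-1.5],[0,0,-1.5],[0,0,-1],[0,0,-0.5],[0,0,-0.2],[0,0,-0.1],[0,0,-0.1],[0,0,0]],"turn":[0,0,0,0,0,0,0,0],"claw":[0.3,0.3,0.3,0.3,0.3,0.3,0.3,0.3]}';for i in 1 2; do python3 -m creep '{"slide":[[0,0,-0.05],[0,0,0]],"turn":[0,0],"claw":[0.3,0.3]}' | grep -E "eef_pos|wrist"; done
```

```text
clock: 14.25
eef_pos: [577.4, 245.5, 254.8]
eef_rot: [3.141, 0.0, 2.964]
wrist_force: [0.1, -0.1, -0.6]
finger_gap: 37.9
finger_force: 15.0
eef_pos: [577.3, 245.5, 254.2]
wrist_force: [0.6, -0.2, -0.8]
eef_pos: [577.4, 245.5, 254.1]
wrist_force: [-2.3, -0.0, 4.3]
```

```bash
python3 -m creep '{"slide":[[0,0,0],[0,0,0],[0,0,0],[0,0,0],[0,0,0],[0,0,1],[0,0,3],[0,0,5]],"turn":[0,0,0,0,0,0,0,0],"claw":[0.35,0.45,0.6,0.65,0.65,0.65,0.65,0.65]}'; python3 -m creep '{"slide":[[0,-2,4],[0,-4,2],[0,-5,2],[-0.8,-5,0],[-0.8,-5,0],[-0.8,-5,0],[-0.8,-5,0],[-0.8,-4,0]],"turn":[0,0,-0.1,-0.15,-0.15,-0.15,-0.15,-0.15],"claw":[0.55,0.55,0.55,0.55,0.55,0.55,0.55,0.55]}'
python3 - <<'E'
from meas import *
np.set_printoptions(precision=4,suppress=True)
ims={n:manip.camera(n) for n in("side","top")}
im,d=ims["side"];W=cloud("side",d)
cv2.imwrite("pics/side3.png",cv2.resize(cv2.cvtColor(im,cv2.COLOR_RGB2BGR)[100:290,180:350],None,fx=3,fy=3))
for q,b in(("green_mid",40),("amber_mid",40),("rowb_mid",40)):
    c,z,r=bottle(q,W,d,b);print(q,c,z,r["score"])
for n,dd in(("top",np.load("top0.npy")),("side",np.load("side0.npy"))):
    w=cloud(n,dd);P=w[(dd>0)&(w[...,0]>505)&(w[...,0]<534)&(w[...,1]>-290)&(w[...,1]<-165)&(w[...,2]>115)&(w[...,2]<150)]
    f=least_squares(lambda c:c[0]*(P[:,1]+227)+c[1]-P[:,0],[0,520],loss="soft_l1",f_scale=3);print(n,f.x,np.median(P,0))
dd=np.load("top0.npy");w=cloud("top",dd);l=(dd>0)&(w[...,2]>134)&(w[...,2]<152)&(w[...,0]>565)&(w[...,0]<830)&(w[...,1]>-360)&(w[...,1]<-100)
m=cv2.morphologyEx(l.astype(np.uint8),cv2.MORPH_OPEN,np.ones((9,9)));print("lid rect",cv2.minAreaRect(w[m>0][:,:2].astype(np.float32)))
# lid edges: front edge line, left edge line
P=w[m>0]
fr=[(y,np.percentile(P[(abs(P[:,1]-y)<4)][:,0],1)) for y in range(-310,-140,8)];bk=[(y,np.percentile(P[(abs(P[:,1]-y)<4)][:,0],99)) for y in range(-310,-140,8)]
print("front",np.polyfit(*zip(*[(a+227,b) for a,b in fr]),1),"back",np.polyfit(*zip(*[(a+227,b) for a,b in bk]),1))
E
```

```text
clock: 15.75
eef_pos: [577.2, 245.4, 344.0]
eef_rot: [-3.14, -0.002, 2.964]
wrist_force: [1.2, 0.2, -0.4]
finger_gap: 61.4
finger_force: 0.0
clock: 16.75
eef_pos: [536.7, -106.3, 424.5]
eef_rot: [3.141, 0.001, 2.108]
wrist_force: [-0.2, 0.2, -0.8]
finger_gap: 51.5
finger_force: 0.0
green_mid [639.0924 235.796 ] 116.07519908276835 0.79
amber_mid [575.5913 246.739 ] 115.22621204031884 0.55
rowb_mid [510.7352 256.7285] 115.93901041139709 0.54
top [  0.0485 523.9101] [ 523.5077 -227.6948  131.3676]
side [  0.0436 520.4976] [ 520.3078 -229.4467  130.7779]
lid rect ((688.7330322265625, -234.99794006347656), (219.9182586669922, 199.8514404296875), 87.37466430664062)
front [  0.0396 591.6444] back [ -0.0614 780.609 ]
```

View pics/side3.png

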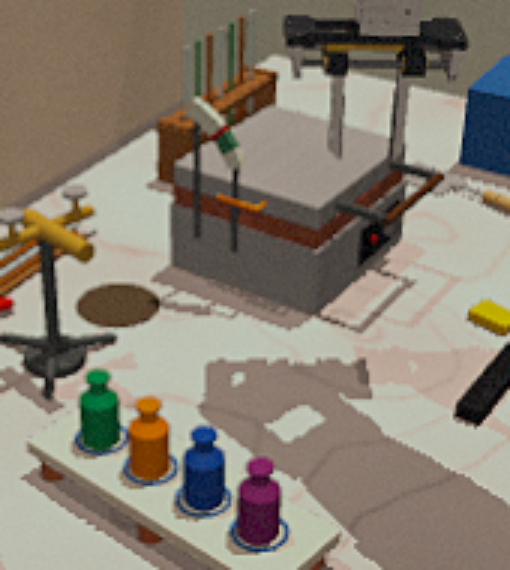

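All four bottles stand in the row (crop x 100 to 260). The bar is free at about (415,195), and the pointer is at the shut position.

```bash
python3 -m creep '{"slide":[[-0.3,-3,0],[-0.4,-3,0],[-0.3,-3,0],[-0.3,-3.1,0],[0,0,-2],[0,0,0],[0,0,0]],"turn":[-0.15,-0.15,-0.15,-0.135,0,0,0],"claw":[0.55,0.55,0.55,0.55,0.55,0.55,0.55]}'
python3 - <<'E'
from meas import *
im,d=manip.camera("side");W=cloud("side",d)
cv2.imwrite("pics/side4.png",cv2.resize(cv2.cvtColor(im,cv2.COLOR_RGB2BGR)[90:200,230:360],None,fx=4.5,fy=4.5))
E
```

```text
clock: 17.88
eef_pos: [524.8, -224.6, 404.4]
eef_rot: [3.141, 0.0, 1.531]
wrist_force: [-0.4, -0.9, 0.2]
finger_gap: 51.9
finger_force: 0.0
```

View pics/side4.png

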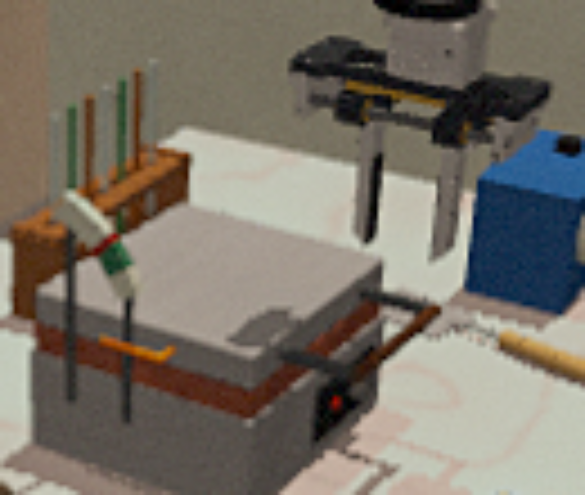

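The gripper is squarely over the bar: finger tips at crop (367,243) and (440,255), bar at (400,335). The lid edge is clear.

```bash
python3 -m creep '{"slide":[[-0.1,-0.2,-3],[0,0,-3],[0,0,-2],[0,0,-1.2],[0,0,-0.6],[0,0,0],[0,0,0]],"turn":[-0.005,0,0,0,0,0,0],"claw":[0.55,0.55,0.55,0.55,0.55,0.55,0.45]}' 12; python3 -m creep '{"slide":[[0,0,0],[0,0,0],[0,0,0],[0,0,0],[0,0,0],[0,0,0],[0,0,0],[0,0,0]],"turn":[0,0,0,0,0,0,0,0],"claw":[0.3,0.2,0.15,0.05,0.05,0.05,0.05,0.05]}'
```

```text
clock: 18.8
eef_pos: [523.5, -227.6, 306.4]
eef_rot: [3.141, 0.0, 1.524]
wrist_force: [0.2, 0.8, 0.7]
finger_gap: 45.2
finger_force: 0.0
clock: 19.8
eef_pos: [523.4, -227.6, 305.7]
eef_rot: [3.141, 0.0, 1.524]
wrist_force: [-1.0, 0.2, 0.5]
finger_gap: 11.5
finger_force: 12.0
```

```bash
python3 -m creep '{"slide":[[0.03,0,1.32],[0.1,0,1.32],[0.17,-0.01,1.31],[0.23,-0.01,1.31],[0.3,-0.01,1.29],[0.36,-0.02,1.28],[0.42,-0.02,1.26],[0.49,-0.02,1.23]],"turn":[0,0,0,0,0,0,0,0],"claw":[0.05,0.05,0.05,0.05,0.05,0.05,0.05,0.05]}'; python3 -m creep '{"slide":[[0,0,0]],"turn":[0],"claw":[0.05]}'
cat > bar.py <<'E'
import numpy as np
from cell import manip
s=manip.read_state();p=s["eef_pos"]-np.array([523.4,-227.6,305.7])
u=p[0]*.999-p[1]*.046
print("a",np.arctan2(p[2],265-u),"R",np.hypot(p[2],265-u),"v",p[0]*.046+p[1]*.999,s["wrist_force"],s["finger_gap"])
E
python3 bar.py
```

```text
clock: 20.8
eef_pos: [544.3, -228.6, 409.7]
eef_rot: [-3.14, -0.0, 1.524]
wrist_force: [-6.5, -2.4, -0.5]
finger_gap: 11.7
finger_force: 12.0
clock: 20.92
eef_pos: [544.3, -228.5, 410.4]
eef_rot: [-3.141, 0.0, 1.524]
wrist_force: [-9.2, -0.7, 2.0]
finger_gap: 11.2
finger_force: 12.0
a 0.4051396272641446 R 265.55273789389963 v 0.07395142493818563 [-9.21673575 -0.71239581  1.99235136] 11.153881864056329
```

```bash
python3 -m creep '{"slide":[[0.49,-0.03,1.21],[0.58,-0.03,1.18],[0.66,-0.03,1.15],[0.72,-0.03,1.11],[0.78,-0.04,1.07],[0.83,-0.04,1.03]],"turn":[0,0,0,0,0,0],"claw":[0.05,0.05,0.05,0.05,0.05,0.05]}'; python3 -m creep '{"slide":[[0,0,0]],"turn":[0],"claw":[0.05]}';python3 bar.py
```

```text
clock: 21.68
eef_pos: [584.7, -230.5, 478.5]
eef_rot: [-3.141, 0.001, 1.523]
wrist_force: [-11.4, -0.9, 6.8]
finger_gap: 11.3
finger_force: 12.0
clock: 21.8
eef_pos: [584.8, -230.4, 479.0]
eef_rot: [3.141, 0.001, 1.524]
wrist_force: [-12.7, -0.4, 9.8]
finger_gap: 11.7
finger_force: 12.0
a 0.7054344966238313 R 267.2955653979786 v -0.017027866741170516 [-12.65379522  -0.41435782   9.75781664] 11.723841702152251
```

```bash
python3 -m creep '{"slide":[[0.58,-0.03,0.93],[0.69,-0.03,0.77],[0.74,-0.03,0.72],[0.75,-0.03,0.68],[0.76,-0.04,0.65],[0,0,0],[0,0,0]],"turn":[0,0,0,0,0,0,0],"claw":[0.05,0.05,0.05,0.05,0.05,0.05,0.05]}';python3 bar.py
cat > ang.py <<'E'
import sys
from meas import *
im,d=manip.camera("side");W=cloud("side",d)
cv2.imwrite(f"pics/{sys.argv[1]}.png",cv2.resize(cv2.cvtColor(im,cv2.COLOR_RGB2BGR)[80:170,220:320],None,fx=6,fy=6,interpolation=cv2.INTER_CUBIC))
def fit(W,d,n):
    u=np.array([.999,-.046,0]);v=np.array([.046,.999,0]);H=np.array([788.6,-239.6,127])
    P=W-H;X=P@u;Y=P@v;Z=P[...,2]
    m=(d>0)&(abs(Y)<95)&(X<-30)&(X>-190)&(Z>20)&(Z<300)
    x,z=X[m],Z[m]
    if len(x)<50: return
    f=least_squares(lambda c:(-x*np.sin(c[0])-z*np.cos(c[0]))+c[1],[.7,15],loss="soft_l1",f_scale=3)
    print(n,"lid a",f.x[0],"off",f.x[1],len(x))
fit(W,d,"side")
im,d=manip.camera("top");fit(cloud("top",d),d,"top")
E
python3 ang.py up
```

```text
clock: 22.68
eef_pos: [619.9, -232.1, 514.8]
eef_rot: [3.141, 0.001, 1.524]
wrist_force: [-3.1, -3.5, 4.3]
finger_gap: 11.6
finger_force: 12.0
a 0.8927684632745673 R 268.428872352352 v -0.06707554070871513 [-3.08547493 -3.49694694  4.29009976] 11.599757979915305
side lid a 1.1171065686573738 off -50.37650099881896 1016
top lid a 0.819744990823531 off 22.458128600662185 748
```

View pics/up.png

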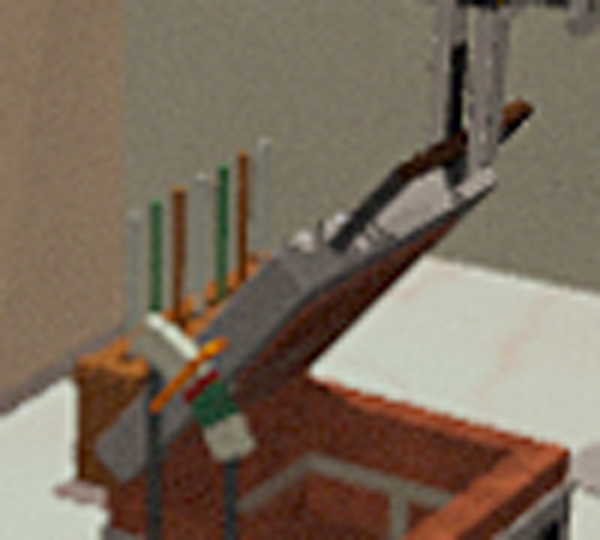

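The orange pointer (215,345) is past the red mark (200,385). Now I'll ease it back to about 0.70.

```bash
python3 -m creep '{"slide":[[-0.5,0.02,-0.41],[-0.49,0.02,-0.42],[-0.47,0.02,-0.43],[-0.46,0.02,-0.44],[-0.44,0.02,-0.45],[-0.43,0.02,-0.46],[-0.42,0.02,-0.46],[-0.4,0.02,-0.47]],"turn":[0,0,0,0,0,0,0,0],"claw":[0.05,0.05,0.05,0.05,0.05,0.05,0.05,0.05]}';python3 -m creep '{"slide":[[0,0,0],[0,0,0],[0,0,0],[0,0,0]],"turn":[0,0,0,0],"claw":[0.05,0.05,0.05,0.05]}';python3 bar.py; python3 ang.py hold
```

```text
clock: 23.78
eef_pos: [583.9, -230.4, 477.9]
eef_rot: [3.141, -0.0, 1.524]
wrist_force: [-0.4, -2.3, -0.2]
finger_gap: 12.1
finger_force: 12.0
clock: 24.28
eef_pos: [584.2, -230.4, 478.3]
eef_rot: [3.141, -0.0, 1.524]
wrist_force: [2.6, -1.5, -2.5]
finger_gap: 11.6
finger_force: 12.0
a 0.7020573956952099 R 267.3048207495872 v 0.04169871139968784 [ 2.59400609 -1.52209829 -2.46247689] 11.626129407134481
side lid a 1.6345072988129574 off -162.64688322670597 564
top lid a 0.7282605134646125 off 11.06591220152663 1357
```

View pics/hold.png

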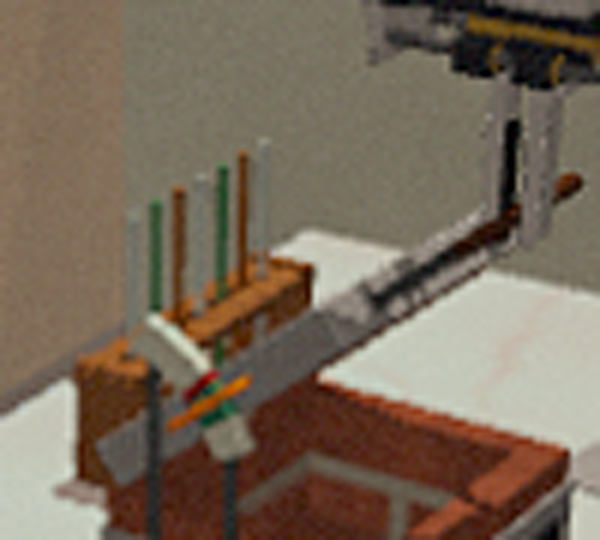

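The pointer (crop (225,395)) lies inside the green band, just below red. The lid is still, the bar is gripped and forces are small.

```bash
python3 -c "
from cell import manip
print(manip.sign_off())"
```

```text
the job is handed in; nothing more can be done
None
```

The job is handed in: green stands on mark 3 and amber on mark 2, and I lifted the lid past balance and now hold it by its bar at about 0.70 rad, with the pointer in the green band.

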